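# Let the fume nozzle hoist down to its red band

## Robot

A 6-joint arm with a two-finger parallel gripper is mounted at the origin on the work surface. World frame = base frame: x ahead of the robot, y to its left, z up, the work surface at z = 0. Lengths are in mm, angles in degrees, forces in N, time in s.
With the tool pointing down it reaches from about 325 to 850 mm from the base axis. Payload 15.5 kg.
Tool frame: the origin (TCP) lies where the fingers leave the gripper's body, on its centre line; the fingertips stand 78 mm ahead of it and the grasp point (between the pads) lies 60 mm ahead of it; z points along the fingers, y is the line along which they close (so a half turn about z gives the same grasp; the last joint's range is limited). The gripper opens to 91 mm and grips with 3 to 60 N. Pads are 32 mm wide; open, the fingers measure 118 mm over their backs; the gripper's body (76 mm by 178 mm) begins 60 mm behind the grasp point.
Start: joints at [-71.935, 28.281, 77.091, -0, 74.628, -5.472], TCP at [249.591, -573.002, 292.215] pointing down, gripper open.
Joint ranges: [-166.48, 166.48], [-47.26, 123.95], [12.59, 153.08], [-70.14, 250.14], [6.76, 159.57], [-176.63, 176.63]. Speed limits (degrees/s): [108.29, 108.29, 147.25, 172.46, 172.46, 172.46].

## Interface

Orientations are given as a 3x3 rotation matrix whose columns are the frame's x, y, z axes.
In Python, from rig import ctrl, vision gives the robot as it stands. The module is installed in compiled form; this text tells all that it offers.
- The arm moves only by the tool arm_command, never from a script. Its argument "deltas" is a list that holds one entry, the list of rows, each a list of 7 numbers: the turn, a rotation vector about the tool's x, y, z in rad, then the shift along the tool's x, y, z in mm, then the opening, from 0 (shut) to 1 (fully open). A call has exactly 5 rows; each row is the pose to reach, as a shift and turn from the pose commanded when the call began, along the tool's axes at that moment; what a row does not reach only later rows make up. A row lasts 1/8 s, in which the tool goes at most 62.5 mm and 10.7 degrees, less where a joint would pass 70% of its speed; a pose out of reach is approached as far as the arm can. A call with a gripper value outside its range is refused whole. The fingers move at their own pace and stop on an object; "newtons" is the grip in N (left out, the last holds). Time passes only in rows, so rows that repeat a pose let the fingers close, or fill a call up. It gives the time, the measured TCP pose, the force, the opening and the grip force at its end, in the units of the state.
- ctrl.get_state(): the state, without advancing time (a new reading comes with each control period).
- vision.get_image(name): name is "side" or "top" or "wrist"; returns a dict with "frame" (400x640x3 uint8, red, green, blue), "fovy" (degrees; the focal length in pixels is half the picture's height over the tangent of half this angle, whatever the lens; pixels are square), "cx", "cy" (the principal point, pixels), "R" (3x3) and "t" (3): a world point X has camera coordinates R X + t. Camera axes: x right, y down, z forward; pixel columns grow to the right and rows downward; lengths in mm; the calibration is good to about 2 mm. A picture is of the moment at which its call begins. There is no depth.
- ctrl.hand_in(): hands the job in; it is judged then, once.
The state is a dict: "time": time; "qpos": joint angles; "qd": joint speeds; "tau": joint torques, N m; "tcp_pos": TCP position; "tool_rot": TCP orientation; "ft_force": force on the tool from outside, world axes, zero at the start; "moment": the same for the moment, N m; "gripper_width": finger opening in mm; "grasp_force": force on a finger pad.
Only numpy, scipy, OpenCV 4.12 (cv2) and the standard library are available. Lean on these libraries where they do the work, as an engineer would, in place of code of your own. Each camera call takes 0.05 s, during which the arm holds its last target. There are 200 camera calls.

## Task

Lower the fume-extraction nozzle on its bench hoist: by the red pull knob, lift the pawl just clear of the ratchet wheel and keep it clear while the drum turns back under the nozzle's weight, then let knob and pawl drop when the yellow pointer on the nozzle carriage has come into the red band of the white setting post that stands at its tip, so that the next tooth catches the drum with the pointer still in the band; wait until it has come to rest there. The knob has some slack before it takes the pawl along, so go by feel: never strain the pawl against the orange stop pin above it. Lift the pawl only by its knob, do not push or hold the drum or the nozzle carriage, and leave the things around where they are.

Things in the scene. Friction and masses are not known exactly. Their poses are not given: they have to be found in the camera images.
- hoist: Bench hoist bolted down: grey base plate (125 x 225 mm), blue cheek plates, mast 30 x 30 x 315 mm. Origin on the bench below the ratchet wheel; z up, x along the drum's axis (the wheel looks to +x), y from the pull knob towards the mast. In mm: wheel axis y 0, z 75; pawl pivot y 60, z 121; knob stem x 0, y -50; mast x -45, y 127. Near the knob nothing is higher than 158.
- knob_top (a point): Centre of the top face of the red pull knob: an upright cylinder 26 mm across, 30 mm tall (when down, from 166 to 196 mm above the bench) on a steel stem that slides straight up through the pawl's eye. Pinch it from above by its sides, fingers closing along the hoist's x.
- knob (a joint): Height of the knob over its lowest place, m. Pulled up it first slides through a hidden slack of 1 to 16 mm, different every time, against about 1 N; then it takes the pawl along and the pull jumps by 5 to 7 N within 1 mm. From there about 12 mm more lifts the pawl clear of the teeth and about 15.5 mm brings it against its rigid stop. Let go, knob and sprung pawl drop by themselves.
- pawl: Yellow pawl, a flat sprung lever 118 mm long and 10 mm thick; origin on its pivot, x along the pivot, y along the lever away from the nose and the knob. Lifted only by the knob, not touched by the robot.
- pawl_nose (a point): Lower end of the nose of the yellow pawl (sprung lever 10 mm thick, pivoted 60 mm to the wheel's +y side). Above the bench it is at about 111.5 mm when seated at the root of a tooth, up to 117.5 mm on the tooth tips, clear above 118 mm; the stop limits it to about 119.5 mm.
- stop: Orange steel stop pin, 8 mm across, 26 mm long along the hoist's x, above the pawl's arm; origin on its centre line. The raised pawl meets it; more than 20 N on it is too much.
- wheel: Steel ratchet wheel (12 saw teeth, 86 mm across the tips, 12 mm thick) with the drum behind it; origin on its axis in the wheel's mid plane, x along the axis. Not to be touched.
- drum (a joint): Angle by which drum and wheel have turned back, rad; grows as the nozzle comes down. Starts at 0, caught; further catches every 0.524 (one tooth). Wanted catch: 1.571 if post a stands at the pointer, 1.047 if post b, 0.524 if post c. With the pawl clear it turns back by itself at 0.12 to 0.3 rad/s. A pawl let fall 0.45 to 0.05 rad short of a catch is caught there. Cannot be rewound here.
- pointer (a point): Tip of the thin yellow pointer that sticks out 45 mm towards the hoist's +x from the black nozzle carriage; it moves 40 mm per rad of drum, 20.9 mm per tooth, up and down beside the setting post that stands within 30 mm of it.
- band_a (a point): Point on the axis of setting post a at whose height the pointer rests when caught on the wanted tooth, 165 mm above the bench. The post is white, 12 mm square, 250 mm tall on a dark 32 mm foot, fixed; its red band reaches from 3 mm below to 17.5 mm above this point. Which of the posts a, b, c stands at the pointer and counts changes each time; the other two are parked beyond the nozzle.
- band_b (a point): Point on the axis of setting post b at whose height the pointer rests when caught on the wanted tooth, 186 mm above the bench. The post is white, 12 mm square, 250 mm tall on a dark 32 mm foot, fixed; its red band reaches from 3 mm below to 17.5 mm above this point. Which of the posts a, b, c stands at the pointer and counts changes each time; the other two are parked beyond the nozzle.
- band_c (a point): Point on the axis of setting post c at whose height the pointer rests when caught on the wanted tooth, 207 mm above the bench. The post is white, 12 mm square, 250 mm tall on a dark 32 mm foot, fixed; its red band reaches from 3 mm below to 17.5 mm above this point. Which of the posts a, b, c stands at the pointer and counts changes each time; the other two are parked beyond the nozzle.
- carriage: Black carriage on the mast (50 x 42 x 44 mm) with the aluminium nozzle (84 mm wide mouth) hanging 112 mm to its +y side; origin in the mast's centre at the pointer's height; 0.45 to 0.8 kg. Its weight turns the drum. Not to be touched.
- reel: Empty blue plastic reel on the bench, 54 mm across, 32 mm tall; origin under its centre. Leave alone.
- tin: Small black tin, 44 mm across, 50 mm tall; origin under its centre. Leave alone.
- driver: Screwdriver lying on the bench along its x; origin under its middle. Leave alone.
- board: Green circuit board 75 x 60 mm, parts up to 17 mm tall, lying under the nozzle; origin under its centre. Leave alone.

How it is judged:
By the outcome, as a careful person would: the job done as asked, in the order asked, and still so for the second after the job is handed in, with the robot touching nothing.
It also fails if it takes over 58 s, if anything falls off the work surface, if the arm or the gripper's body presses on something with over 40 N, if the wrist force passes 120 N, or if a joint passes its speed limit or range.

## Working session

There is one attempt and no reset: what is moved stays moved. The work goes in short steps, Python scripts to look and compute and a tool call to move; the robot and the scene stay as the last step left them, time stands still between calls to the robot, and variables do not carry over. Pictures are saved under pics/ and viewed, at most 10 in all, crops included, and the job is handed in when it is done.

Besides the shell and the picture viewer there is one more tool, called after "Request:" as name(argument=value, ...), one argument or row to a line, values as JSON. arm_command: Moves the arm, as the interface text tells. Its arguments: {"type":"object","properties":{"deltas":{"type":"array","items":{"type":"array","items":{"type":"array","items":{"type":"number"}}}},"newtons":{"type":"number"}},"required":["deltas"]}

```bash
mkdir -p pics; cat > h.py <<'E'
import numpy as np, cv2
from rig import ctrl, vision
def K(im):
    f=im["frame"].shape[0]/2/np.tan(np.radians(im["fovy"])/2); return f,im["cx"],im["cy"]
def ray(im,u,v):
    f,cx,cy=K(im); R=np.array(im["R"]).reshape(3,3); t=np.array(im["t"]).ravel()
    d=R.T@np.array([(u-cx)/f,(v-cy)/f,1]); return -R.T@t, d/np.linalg.norm(d)
def plane(im,u,v,z):
    c,d=ray(im,u,v); return c+d*(z-c[2])/d[2]
def tri(*obs):
    A=np.zeros((3,3));b=np.zeros(3)
    for im,u,v in obs:
        c,d=ray(im,u,v);P=np.eye(3)-np.outer(d,d);A+=P;b+=P@c
    return np.linalg.solve(A,b)
def proj(im,X):
    f,cx,cy=K(im); p=np.array(im["R"]).reshape(3,3)@np.array(X)+np.array(im["t"]).ravel(); return f*p[0]/p[2]+cx,f*p[1]/p[2]+cy
def blobs(im,lo,hi,amin=15):
    hsv=cv2.cvtColor(im["frame"],cv2.COLOR_RGB2HSV)
    m=cv2.inRange(hsv,np.array(lo),np.array(hi))
    n,l,s,c=cv2.connectedComponentsWithStats(m)
    return [(s[i].tolist(),c[i].round(1).tolist()) for i in range(1,n) if s[i][4]>=amin]
def red(im,a=15): return blobs(im,(0,150,70),(6,255,255),a)+blobs(im,(174,150,70),(180,255,255),a)
def yel(im,a=8): return blobs(im,(22,130,90),(34,255,255),a)
def save(im,n): cv2.imwrite(f"pics/{n}.png",cv2.cvtColor(im["frame"],cv2.COLOR_RGB2BGR))
E
python3 - <<'E'
from h import *
for n in("side","top","wrist"):
    im=vision.get_image(n); save(im,n+"0"); print(n,im["fovy"],ray(im,im["cx"],im["cy"]));print("red",red(im));print("yel",yel(im))
s=ctrl.get_state();print(s["time"],s["tcp_pos"],s["tool_rot"],s["ft_force"])
E
```

```text
side 48.568540424402016 (array([923.14730136, 843.61331824, 934.27663556]), array([-0.30019849, -0.63430123, -0.71242039]))
red [([293, 152, 8, 10, 52], [297.0, 155.7]), ([181, 169, 45, 39, 659], [202.0, 188.1]), ([269, 196, 10, 25, 172], [273.2, 207.8])]
yel [([296, 173, 9, 30, 107], [300.4, 185.4]), ([497, 175, 143, 185, 11373], [574.4, 264.0])]
top 47.75254266965982 (array([ 445.4763745 ,  140.83545379, 1156.85307531]), array([ 0.13043643, -0.01010412, -0.99140519]))
red [([410, 86, 59, 44, 1018], [442.2, 107.2]), ([355, 158, 37, 23, 308], [373.0, 169.4]), ([378, 186, 12, 12, 96], [383.4, 191.6])]
yel [([303, 161, 4, 11, 15], [304.5, 166.3]), ([329, 180, 39, 13, 169], [348.1, 185.9]), ([372, 191, 12, 10, 53], [376.4, 196.5]), ([45, 354, 159, 46, 4982], [129.3, 374.0]), ([29, 377, 6, 23, 117], [31.3, 388.0])]
wrist 68.55446637415298 (array([ 317.87075533, -541.94165064,  384.25282391]), array([-0.24339859, -0.10501982, -0.96422402]))
red []
yel []
0.15 [ 249.51678006 -572.80518126  291.76624947] [[ 9.16803399e-01  3.99338761e-01 -2.84653708e-04]
 [ 3.99338850e-01 -9.16802956e-01  9.07022917e-04]
 [ 1.01238047e-04 -9.45234978e-04 -9.99999548e-01]] [ 0.07227744 -0.52576635 -0.44553   ]
```

View pics/side0.png

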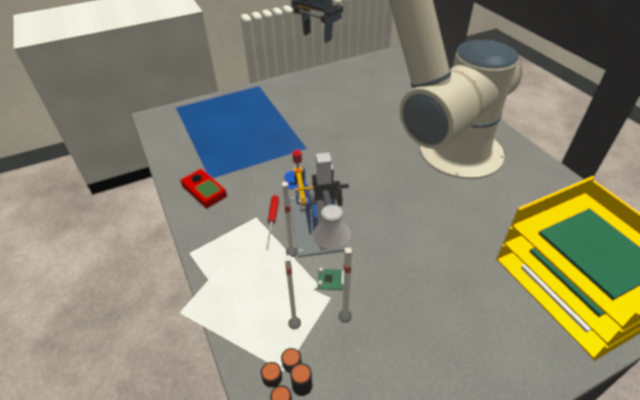

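View pics/top0.png

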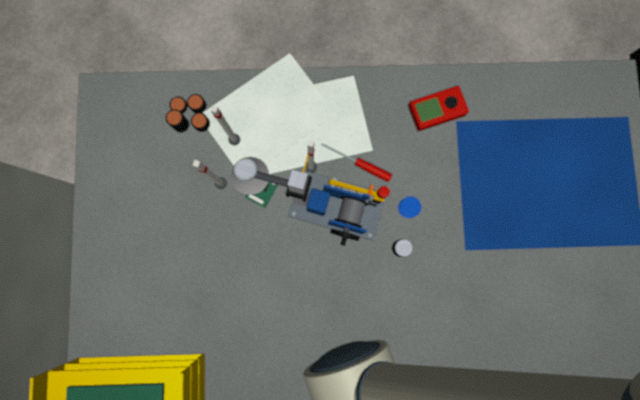

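The top view shows the knob at (383,192), the pawl running to (330,181), the pointer at (304,166) with its post foot near (310,168). In the side view the knob is at (297,156) and the pointer's post at about (288,215). Next I zoom in.

```bash
python3 - <<'E'
from h import *
s=vision.get_image("side"); t=vision.get_image("top")
a=cv2.resize(s["frame"][140:260,260:360],None,fx=5,fy=5,interpolation=cv2.INTER_CUBIC)
b=cv2.resize(t["frame"][130:250,280:420],None,fx=4,fy=4,interpolation=cv2.INTER_CUBIC)
for n,x in(("sc",a),("tc",b)): cv2.imwrite(f"pics/{n}.png",x[:,:,::-1])
k=tri((t,383.4,191.6),(s,297,155.7));print("knob",k, proj(s,k),proj(t,k))
print("plane top z196",plane(t,383.4,191.6,196),plane(t,383.4,191.6,181))
print("redfine", blobs(s,(0,110,50),(8,255,255),6), blobs(s,(172,110,50),(180,255,255),6))
E
```

```text
knob [580.1597412  -18.46442981 184.06368112] (np.float64(296.8231449043451), np.float64(155.66441330252198)) (np.float64(383.28995188423653), np.float64(191.7923447411695))
plane top z196 [578.91822242 -16.76641617 196.        ] [581.00140014 -19.22675908 181.        ]
redfine [([293, 152, 9, 11, 65], [297.2, 156.2]), ([180, 168, 47, 40, 737], [202.2, 188.0]), ([268, 195, 11, 27, 208], [273.2, 207.9]), ([286, 207, 3, 5, 15], [287.0, 209.0]), ([345, 267, 5, 5, 24], [347.1, 268.9]), ([287, 269, 4, 5, 14], [288.5, 270.7])] [([293, 150, 8, 4, 14], [296.1, 151.0]), ([294, 156, 6, 5, 11], [296.4, 158.5]), ([204, 171, 10, 8, 16], [207.9, 174.9])]
```

View pics/sc.png

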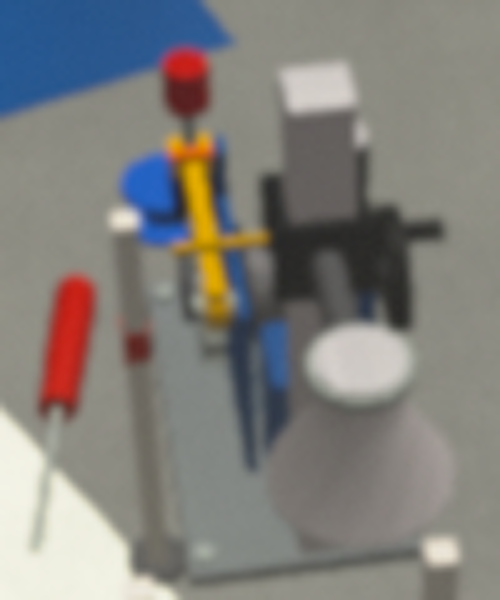

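View pics/tc.png

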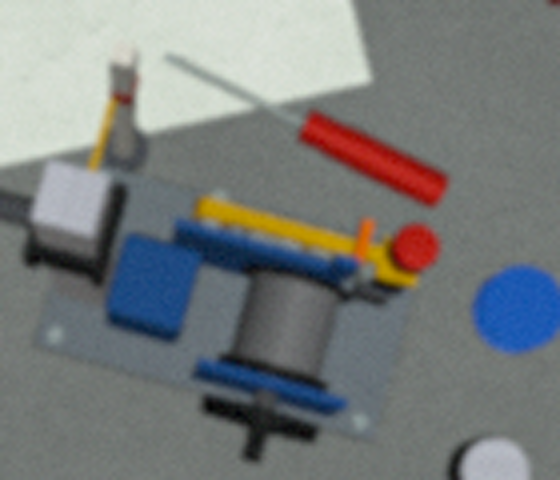

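The side crop shows the pointer post: its top is at (284.8,183.6), its band at (287,209) and its foot at (291,252). The top crop shows the knob disk at (383.2,191.7), the mast top at (298.5,180) and the band at (310.5,154.5).

```bash
python3 - <<'E'
from h import *
s=vision.get_image("side"); t=vision.get_image("top")
S=lambda x,y:(s,260+x/5,140+y/5); T=lambda x,y:(t,280+x/4,130+y/4)
k=tri(T(413,247),S(187,62));print("knobtop",k)
print("band",tri(T(122,98),S(137,346)), "top",tri(T(124,56),S(124,218)),"foot",tri(T(126,150),S(157,555)))
m=tri(T(73,200),S(317,85));print("mast",m)
print("angle mast", np.degrees(np.arctan2(*(m-k)[[1,0]]))-np.degrees(np.arctan2(177,-45)))
p=plane(*T(38,345),10);q=plane(*T(372,437),10);print("edge",p,q,np.degrees(np.arctan2(*(p-q)[[1,0]]))-90)
p=plane(*T(180,222),121);q=plane(*T(352,268),121);print("cheek",np.degrees(np.arctan2(*(p-q)[[1,0]]))-90)
# post axis: project heights along post
f=tri(T(126,150),S(157,555))
tp=tri(T(124,56),S(124,218))
for z in(165,186,207):
    X=f+(tp-f)*((z+7)/250); X[2]=z+7.25; print(z,proj(s,X),proj(t,X))
st=ctrl.get_state();print(st["tcp_pos"],st["qpos"])
E
```

```text
knobtop [578.64132341 -16.45175785 196.01724285]
band [673.48942174 136.61570583 164.57979845] top [674.97554201 136.00496398 249.14332199] foot [674.58416488 135.09037626   2.89508086]
mast [589.27048953 162.39621507 314.15995988]
angle mast -17.665673882186198
edge [547.82866305 194.84796152  10.        ] [483.74135578 -15.14955234  10.        ] -16.971207305655454
cheek -16.681176066591277
165 (np.float64(287.38107711672376), np.float64(207.09163698402787)) (np.float64(311.3335898200129), np.float64(152.28630246004903))
186 (np.float64(286.7789176239153), np.float64(200.93489929851648)) (np.float64(311.28822830962037), np.float64(150.07649145077988))
207 (np.float64(286.1593052302063), np.float64(194.59971564648257)) (np.float64(311.2409087583457), np.float64(147.77129339949042))
[ 249.56933749 -572.93753007  292.07453968] [-7.19345190e+01  2.82898741e+01  7.70992740e+01 -8.24404866e-04
  7.46291002e+01 -5.47408576e+00]
```

Post a is at the pointer (band centre about z 165–172), so I want three teeth. The hoist is yawed −17° and the knob top is at (578.6,−16.5,196). I move above it.

Request:
arm_command(
  deltas=[
    [[0,0,0,48,-35,0,1],[0,0,0,96,-70,0,1],[0,0,0,144,-104,0,1],[0,0,0,192,-139,0,1],[0,0,0,241,-174,0,1]],
  ],
  newtons=25,
)

```text
time: 0.98
tcp_pos: [401.7, -315.6, 292.4]
tool_rot: [[0.917, 0.399, 0.0], [0.399, -0.917, -0.0], [0.0, 0.0, -1.0]]
ft_force: [1.5, 0.1, -0.4]
gripper_width: 91.1
grasp_force: 0.0
```

Request:
arm_command(
  deltas=[
    [[0,0,-0.173,50,-36,0,1],[0,0,-0.346,100,-73,0,1],[0,0,-0.518,160,-115,0,1],[0,0,-0.69,222,-161,0,1],[0,0,-0.864,283,-205,0,1]],
  ],
)

```text
time: 1.6
tcp_pos: [560.1, -47.2, 292.4]
tool_rot: [[0.286, 0.958, 0.0], [0.958, -0.286, -0.0], [-0.0, 0.0, -1.0]]
ft_force: [0.8, -0.3, -0.9]
gripper_width: 91.5
grasp_force: 0.0
```

Request:
arm_command(
  deltas=[
    [[0,0,0,0,0,0,1],[0,0,0,0,0,0,1],[0,0,0,0,0,0,1],[0,0,0,0,0,0,1],[0,0,0,0,0,0,1]],
  ],
)

```text
time: 2.22
tcp_pos: [559.1, -49.8, 292.3]
tool_rot: [[0.293, 0.956, 0.0], [0.956, -0.293, -0.0], [-0.0, 0.0, -1.0]]
ft_force: [0.0, 0.0, -1.2]
gripper_width: 91.4
grasp_force: 0.0
```

```bash
python3 - <<'E'
from h import *
w=vision.get_image("wrist"); save(w,"w1"); print(red(w),proj(w,[578.6,-16.5,196]))
t=vision.get_image("top"); print(red(t)); s=vision.get_image("side"); print(red(s)[:3])
E
```

```text
[([378, 90, 38, 83, 1571], [396.8, 132.3]), ([321, 159, 38, 37, 1063], [339.2, 177.1]), ([490, 171, 104, 75, 2101], [540.3, 209.3])] (np.float64(336.8388301366041), np.float64(176.87534808276266))
[([409, 86, 60, 38, 885], [444.7, 104.9]), ([355, 158, 34, 23, 287], [372.2, 169.1]), ([378, 186, 12, 12, 100], [383.4, 191.6])]
[([293, 152, 8, 10, 51], [297.0, 155.6]), ([181, 169, 45, 39, 660], [201.9, 188.0]), ([269, 196, 10, 25, 172], [273.2, 207.8])]
```

View pics/w1.png

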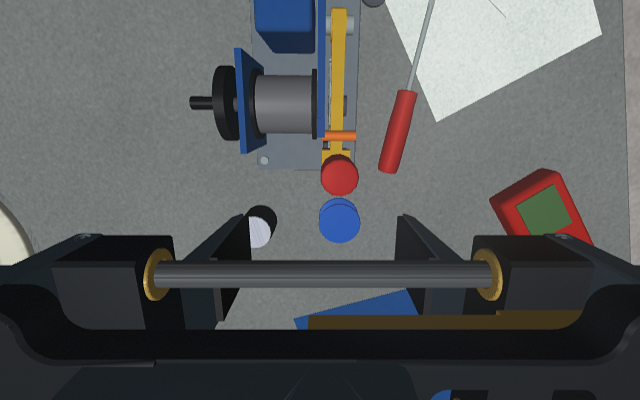

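The wrist view shows the knob at (339,177), against (337,177) predicted, with the hoist axis upright in the picture, so pose and yaw agree. I centre over the knob, then go down.

Request:
arm_command(
  deltas=[
    [[0,0,0,19,5,0,1],[0,0,0,37.4,9.8,0,1],[0,0,0,37.4,9.8,15,0.8],[0,0,0,37.4,9.8,32,0.7],[0,0,0,37.4,9.8,47,0.7]],
  ],
)

```text
time: 3.0
tcp_pos: [579.2, -16.0, 243.7]
tool_rot: [[0.291, 0.957, -0.001], [0.957, -0.291, 0.0], [-0.0, -0.001, -1.0]]
ft_force: [0.7, -0.2, -0.5]
gripper_width: 64.8
grasp_force: 0.0
```

Request:
arm_command(
  deltas=[
    [[0,0,0,0,0,0,0.5],[0,0,0,0,0,0,0.4],[0,0,0,0,0,0,0.35],[0,0,0,0,0,0,0.2],[0,0,0,0,0,0,0.1]],
  ],
)

```text
time: 3.62
tcp_pos: [580.6, -16.5, 245.9]
tool_rot: [[0.292, 0.956, 0.003], [0.956, -0.292, -0.001], [0.0, 0.003, -1.0]]
ft_force: [5.4, -0.9, 0.3]
gripper_width: 25.2
grasp_force: 25.0
```

Request:
arm_command(
  deltas=[
    [[0,0,0,0,0,0,0.1],[0,0,0,0,0,0,0.1],[0,0,0,0,0,0,0.1],[0,0,0,0,0,0,0.1],[0,0,0,0,0,0,0.1]],
  ],
)

```text
time: 4.25
tcp_pos: [580.6, -16.6, 245.8]
tool_rot: [[0.292, 0.956, 0.003], [0.956, -0.292, -0.001], [0.0, 0.003, -1.0]]
ft_force: [6.6, -2.4, -1.2]
gripper_width: 25.6
grasp_force: 25.0
```

Request:
arm_command(
  deltas=[
    [[0,0,0,0,1.5,0,0.1],[0,0,0,0,1.5,0,0.1],[0,0,0,0,1.5,-1,0.1],[0,0,0,0,1.5,-1,0.1],[0,0,0,0,1.5,-1,0.1]],
  ],
)

```text
time: 4.88
tcp_pos: [580.9, -16.6, 246.1]
tool_rot: [[0.292, 0.957, -0.0], [0.957, -0.292, 0.0], [0.0, -0.0, -1.0]]
ft_force: [-0.8, 0.6, -1.1]
gripper_width: 25.2
grasp_force: 25.0
```

Request:
arm_command(
  deltas=[
    [[0,0,0,0,0,-1,0.1],[0,0,0,0,0,-1.5,0.1],[0,0,0,0,0,-1.5,0.1],[0,0,0,0,0,-1.5,0.1],[0,0,0,0,0,-1.5,0.1]],
  ],
)

```text
time: 5.5
tcp_pos: [580.9, -16.6, 247.6]
tool_rot: [[0.292, 0.957, -0.0], [0.957, -0.292, 0.0], [-0.0, -0.0, -1.0]]
ft_force: [0.1, 0.4, -6.3]
gripper_width: 25.2
grasp_force: 25.0
```

Request:
arm_command(
  deltas=[
    [[0,0,0,0,0,-0.5,0.1],[0,0,0,0,0,-0.5,0.1],[0,0,0,0,0,-0.5,0.1],[0,0,0,0,0,-0.5,0.1],[0,0,0,0,0,-0.5,0.1]],
  ],
)

```text
time: 6.12
tcp_pos: [580.9, -16.7, 248.2]
tool_rot: [[0.292, 0.956, -0.0], [0.956, -0.292, 0.0], [-0.0, -0.0, -1.0]]
ft_force: [-0.5, 1.9, -7.7]
gripper_width: 25.4
grasp_force: 25.0
```

Request:
arm_command(
  deltas=[
    [[0,0,0,0,0,-0.5,0.1],[0,0,0,0,0,-1,0.1],[0,0,0,0,0,-1,0.1],[0,0,0,0,0,-1,0.1],[0,0,0,0,0,-1,0.1]],
  ],
)

```text
time: 6.75
tcp_pos: [580.9, -16.7, 249.2]
tool_rot: [[0.292, 0.957, -0.0], [0.957, -0.292, 0.0], [-0.0, -0.0, -1.0]]
ft_force: [-2.9, 1.4, -7.2]
gripper_width: 25.4
grasp_force: 25.0
```

Slack ended at about z 247.3. I lift to about 260.6: the pawl should clear at about 259.3 and meet the stop at about 262.8.

Request:
arm_command(
  deltas=[
    [[0,0,0,0,0,-2.5,0.1],[0,0,0,0,0,-5,0.1],[0,0,0,0,0,-7.5,0.1],[0,0,0,0,0,-10,0.1],[0,0,0,0,0,-11.3,0.1]],
  ],
)

```text
time: 7.38
tcp_pos: [580.9, -16.6, 260.7]
tool_rot: [[0.292, 0.957, -0.0], [0.957, -0.292, -0.0], [-0.0, -0.0, -1.0]]
ft_force: [-3.7, 2.3, -6.9]
gripper_width: 25.0
grasp_force: 25.0
```

```bash
cat > look.py <<'E'
from h import *
s=vision.get_image("side"); save(s,"s%d"%(ctrl.get_state()["time"]*100))
hs=cv2.cvtColor(s["frame"],cv2.COLOR_RGB2HSV)
# post axis at (674.7,135.6); pointer tip near; yellow pixels between post and carriage, cols 299..312
m=cv2.inRange(hs,np.array((18,110,60)),np.array((34,255,255)))
for c in (296,298,308,310,312): print(c,np.nonzero(m[170:230,c])[0]+170,end=" ")
st=ctrl.get_state();print("\n",st["time"],st["tcp_pos"][2],st["ft_force"],st["grasp_force"])
# expected pointer row at column ~ 310 for heights
xh=np.array([.956,-.292,0]);yh=np.array([.292,.956,0]);O=np.array([592.9,31.3,0])
for dr in (0,.524,1.047,1.571):
    z=227.8-40*dr; print(dr,[np.round(proj(s,O+yh*127+xh*x+[0,0,z]),1).tolist() for x in(-15,0,20,25)])
E
python3 look.py
```

```text
296 [173 174 175 176 177 178 189 190] 298 [172 173 174 175 176 177 178 179 180 181 182 183 184 188 189 190] 308 [187 188 189] 310 [187 188] 312 [186 187 188] 
 7.425 260.81924777777175 [-3.82213027  2.03691925 -6.35501265] 24.99905526638031
0 [[312.8, 188.0], [306.4, 188.7], [297.9, 189.8], [295.7, 190.1]]
0.524 [[313.0, 194.4], [306.7, 195.2], [298.3, 196.3], [296.2, 196.5]]
1.047 [[313.3, 200.7], [307.1, 201.5], [298.8, 202.5], [296.7, 202.8]]
1.571 [[313.5, 206.8], [307.4, 207.6], [299.2, 208.7], [297.1, 208.9]]
```

Request:
arm_command(
  deltas=[
    [[0,0,0,0,0,0,0.1],[0,0,0,0,0,0,0.1],[0,0,0,0,0,0,0.1],[0,0,0,0,0,0,0.1],[0,0,0,0,0,0,0.1]],
  ],
)

```text
time: 8.05
tcp_pos: [580.9, -16.7, 260.5]
tool_rot: [[0.292, 0.957, -0.0], [0.957, -0.292, 0.0], [-0.0, -0.0, -1.0]]
ft_force: [-4.2, 1.6, -4.9]
gripper_width: 25.4
grasp_force: 25.0
```

```bash
cat > look2.py <<'E'
from h import *
from scipy.optimize import brentq
s=vision.get_image("side"); st=ctrl.get_state()
a=s["frame"].astype(float); sat=np.clip(np.minimum(a[:,:,0],a[:,:,1])-a[:,:,2]-25,0,None)
xh=np.array([.956,-.292,0]);yh=np.array([.292,.956,0]);O=np.array([592.9,31.3,0])
P=lambda d,x: proj(s,O+yh*127+xh*x+[0,0,227.8-40*d])
# yellow-weighted row at each column 306..312 -> drum angle
r=[]
for x in (-12,-8,-4,0,4):
    c=int(round(P(.8,x)[0])); w=sat[182:216,c]; 
    if w.sum()>30:
        row=(w*np.arange(182,216)).sum()/w.sum()
        r.append(((row-P(0,x)[1])/((P(1.5,x)[1]-P(0,x)[1])/1.5)))
print("t",round(st["time"],3),"drum",np.round(r,3),"med",np.median(r) if r else None,"z",st["tcp_pos"][2],"F",np.round(st["ft_force"],1))
E
python3 look2.py
```

```text
t 8.1 drum [0.016 0.021 0.017 0.024 0.667] med 0.020513575206887315 z 260.513424425843 F [-4.7  1.6 -5.9]
```

Request:
arm_command(
  deltas=[
    [[0,0,0,0,0,0,0.1],[0,0,0,0,0,0,0.1],[0,0,0,0,0,0,0.1],[0,0,0,0,0,0,0.1],[0,0,0,0,0,0,0.1]],
  ],
)

```text
time: 8.72
tcp_pos: [580.9, -16.6, 260.5]
tool_rot: [[0.292, 0.957, -0.0], [0.957, -0.292, 0.0], [0.0, -0.0, -1.0]]
ft_force: [-4.7, 2.1, -6.4]
gripper_width: 25.5
grasp_force: 25.0
```

```bash
python3 look2.py
```

```text
t 8.775 drum [0.096 0.1   0.095 0.102 0.683] med 0.09958912711361631 z 260.47325279001865 F [-5.1  2.5 -5.7]
```

The drum is turning at about 0.12 rad/s. I hold.

Request:
arm_command(
  deltas=[
    [[0,0,0,0,0,0,0.1],[0,0,0,0,0,0,0.1],[0,0,0,0,0,0,0.1],[0,0,0,0,0,0,0.1],[0,0,0,0,0,0,0.1]],
  ],
)

```text
time: 9.4
tcp_pos: [580.9, -16.6, 260.5]
tool_rot: [[0.292, 0.957, -0.0], [0.957, -0.292, 0.0], [-0.0, -0.0, -1.0]]
ft_force: [-4.4, 2.8, -5.4]
gripper_width: 25.3
grasp_force: 25.0
```

Request:
arm_command(
  deltas=[
    [[0,0,0,0,0,0,0.1],[0,0,0,0,0,0,0.1],[0,0,0,0,0,0,0.1],[0,0,0,0,0,0,0.1],[0,0,0,0,0,0,0.1]],
  ],
)

```text
time: 10.02
tcp_pos: [580.9, -16.6, 260.5]
tool_rot: [[0.292, 0.957, -0.0], [0.957, -0.292, 0.0], [-0.0, -0.0, -1.0]]
ft_force: [-4.2, 2.1, -5.8]
gripper_width: 25.7
grasp_force: 25.0
```

Request:
arm_command(
  deltas=[
    [[0,0,0,0,0,0,0.1],[0,0,0,0,0,0,0.1],[0,0,0,0,0,0,0.1],[0,0,0,0,0,0,0.1],[0,0,0,0,0,0,0.1]],
  ],
)

```text
time: 10.65
tcp_pos: [580.9, -16.7, 260.5]
tool_rot: [[0.292, 0.957, -0.0], [0.957, -0.292, 0.0], [-0.0, -0.0, -1.0]]
ft_force: [-4.4, 2.4, -6.5]
gripper_width: 25.4
grasp_force: 25.0
```

```bash
python3 look2.py
```

```text
t 10.7 drum [0.444 0.455 0.446 0.458 0.715] med 0.45473279245656467 z 260.4817027799721 F [-5.1  2.  -5.8]
```

Request:
arm_command(
  deltas=[
    [[0,0,0,0,0,0,0.1],[0,0,0,0,0,0,0.1],[0,0,0,0,0,0,0.1],[0,0,0,0,0,0,0.1],[0,0,0,0,0,0,0.1]],
  ],
)

```text
time: 11.32
tcp_pos: [580.9, -16.7, 260.5]
tool_rot: [[0.292, 0.957, -0.0], [0.957, -0.292, 0.0], [-0.0, -0.0, -1.0]]
ft_force: [-4.6, 1.9, -5.7]
gripper_width: 25.4
grasp_force: 25.0
```

Request:
arm_command(
  deltas=[
    [[0,0,0,0,0,0,0.1],[0,0,0,0,0,0,0.1],[0,0,0,0,0,0,0.1],[0,0,0,0,0,0,0.1],[0,0,0,0,0,0,0.1]],
  ],
)

```text
time: 11.95
tcp_pos: [580.9, -16.7, 260.5]
tool_rot: [[0.292, 0.957, -0.0], [0.957, -0.292, 0.0], [0.0, -0.0, -1.0]]
ft_force: [-5.2, 2.4, -6.3]
gripper_width: 25.7
grasp_force: 25.0
```

Request:
arm_command(
  deltas=[
    [[0,0,0,0,0,0,0.1],[0,0,0,0,0,0,0.1],[0,0,0,0,0,0,0.1],[0,0,0,0,0,0,0.1],[0,0,0,0,0,0,0.1]],
  ],
)

```text
time: 12.58
tcp_pos: [580.9, -16.7, 260.5]
tool_rot: [[0.292, 0.957, -0.0], [0.957, -0.292, -0.0], [-0.0, -0.0, -1.0]]
ft_force: [-4.1, 1.2, -6.4]
gripper_width: 25.4
grasp_force: 25.0
```

Request:
arm_command(
  deltas=[
    [[0,0,0,0,0,0,0.1],[0,0,0,0,0,0,0.1],[0,0,0,0,0,0,0.1],[0,0,0,0,0,0,0.1],[0,0,0,0,0,0,0.1]],
  ],
)

```text
time: 13.2
tcp_pos: [581.0, -16.6, 260.5]
tool_rot: [[0.292, 0.957, -0.0], [0.957, -0.292, 0.0], [-0.0, -0.0, -1.0]]
ft_force: [-4.5, 2.1, -5.4]
gripper_width: 25.7
grasp_force: 25.0
```

```bash
python3 look2.py
```

```text
t 13.25 drum [0.824 0.824 0.824 0.819 0.853] med 0.8240220886875489 z 260.48277169991735 F [-4.9  1.8 -5.7]
```

Request:
arm_command(
  deltas=[
    [[0,0,0,0,0,0,0.1],[0,0,0,0,0,0,0.1],[0,0,0,0,0,0,0.1],[0,0,0,0,0,0,0.1],[0,0,0,0,0,0,0.1]],
  ],
)

```text
time: 13.88
tcp_pos: [580.9, -16.7, 260.5]
tool_rot: [[0.292, 0.957, -0.0], [0.957, -0.292, 0.0], [-0.0, -0.0, -1.0]]
ft_force: [-4.9, 1.3, -7.0]
gripper_width: 25.2
grasp_force: 25.0
```

Request:
arm_command(
  deltas=[
    [[0,0,0,0,0,0,0.1],[0,0,0,0,0,0,0.1],[0,0,0,0,0,0,0.1],[0,0,0,0,0,0,0.1],[0,0,0,0,0,0,0.1]],
  ],
)

```text
time: 14.5
tcp_pos: [580.9, -16.7, 260.5]
tool_rot: [[0.292, 0.957, -0.0], [0.957, -0.292, 0.0], [-0.0, -0.0, -1.0]]
ft_force: [-5.0, 2.2, -6.9]
gripper_width: 25.4
grasp_force: 25.0
```

```bash
python3 look2.py; python3 - <<'E'
from h import *
s=vision.get_image("side"); t=vision.get_image("top")
a=cv2.resize(s["frame"][175:235,275:325],None,fx=9,fy=9,interpolation=cv2.INTER_CUBIC)
b=cv2.resize(t["frame"][140:180,290:330],None,fx=8,fy=8,interpolation=cv2.INTER_CUBIC)
c=np.zeros((540,780,3),np.uint8); c[:,:450]=a; c[:320,455:775]=b
cv2.imwrite("pics/ptr.png",c[:,:,::-1]); print(ctrl.get_state()["time"])
E
```

```text
t 14.55 drum [1.052 1.053 1.055 1.066 0.947] med 1.0532854950533366 z 260.48577740407796 F [-4.8  2.  -6.5]
14.65
```

View pics/ptr.png

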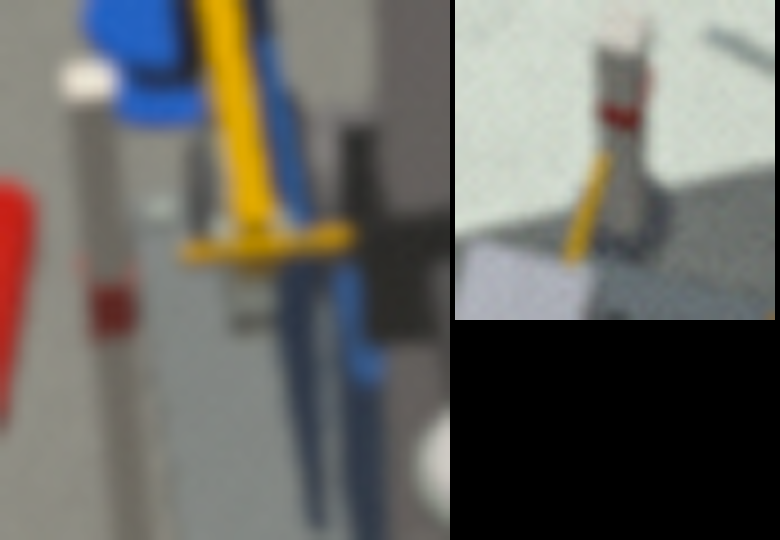

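The crop shows the pointer tip at side pixel (295,203), still just above the band once perspective is allowed for (drum about 1.07–1.1). I hold about 1 s more, then let go.

Request:
arm_command(
  deltas=[
    [[0,0,0,0,0,0,0.1],[0,0,0,0,0,0,0.1],[0,0,0,0,0,0,0.1],[0,0,0,0,0,0,0.1],[0,0,0,0,0,0,0.1]],
  ],
)

```text
time: 15.28
tcp_pos: [580.9, -16.7, 260.5]
tool_rot: [[0.292, 0.957, -0.0], [0.957, -0.292, 0.0], [-0.0, -0.0, -1.0]]
ft_force: [-4.8, 2.2, -6.3]
gripper_width: 25.4
grasp_force: 25.0
```

```bash
python3 look2.py
```

```text
t 15.325 drum [1.122 1.136 1.14  1.143 0.992] med 1.136356274781407 z 260.517854312768 F [-4.4  2.4 -5.4]
```

Request:
arm_command(
  deltas=[
    [[0,0,0,0,0,0,0.1],[0,0,0,0,0,0,0.1],[0,0,0,0,0,0,0.1],[0,0,0,0,0,0,0.7],[0,0,0,0,0,0,0.7]],
  ],
)

```text
time: 15.95
tcp_pos: [581.9, -16.9, 261.2]
tool_rot: [[0.292, 0.956, 0.002], [0.957, -0.292, -0.0], [0.0, 0.002, -1.0]]
ft_force: [-0.7, 0.7, 0.7]
gripper_width: 42.6
grasp_force: 0.0
```

Request:
arm_command(
  deltas=[
    [[0,0,0,0,0,0,0.7],[0,0,0,0,0,0,0.7],[0,0,0,0,0,-10,0.7],[0,0,0,0,0,-30,0.7],[0,0,0,0,0,-60,0.7]],
  ],
)

```text
time: 16.58
tcp_pos: [580.8, -16.7, 321.3]
tool_rot: [[0.292, 0.957, -0.001], [0.957, -0.292, 0.0], [-0.0, -0.001, -1.0]]
ft_force: [0.5, -1.3, 0.0]
gripper_width: 63.8
grasp_force: 0.0
```

```bash
python3 look2.py
```

```text
t 16.625 drum [1.272 1.306 1.317 1.311 1.097] med 1.3057908926798751 z 325.699887188678 F [1.  0.4 5.3]
```

Request:
arm_command(
  deltas=[
    [[0,0,0,0,0,0,0.7],[0,0,0,0,0,0,0.7],[0,0,0,0,0,0,0.7],[0,0,0,0,0,0,0.7],[0,0,0,0,0,0,0.7]],
  ],
)

```text
time: 17.25
tcp_pos: [581.0, -16.7, 320.3]
tool_rot: [[0.292, 0.956, -0.0], [0.956, -0.292, 0.0], [-0.0, -0.0, -1.0]]
ft_force: [0.2, -0.1, 0.1]
gripper_width: 63.7
grasp_force: 0.0
```

Request:
arm_command(
  deltas=[
    [[0,0,0,0,0,0,0.7],[0,0,0,0,0,0,0.7],[0,0,0,0,0,0,0.7],[0,0,0,0,0,0,0.7],[0,0,0,0,0,0,0.7]],
  ],
)

```text
time: 17.88
tcp_pos: [581.0, -16.7, 320.5]
tool_rot: [[0.292, 0.956, -0.0], [0.956, -0.292, 0.0], [0.0, -0.0, -1.0]]
ft_force: [0.2, -0.2, 0.1]
gripper_width: 63.7
grasp_force: 0.0
```

Request:
arm_command(
  deltas=[
    [[0,0,0,0,0,0,0.7],[0,0,0,0,0,0,0.7],[0,0,0,0,0,0,0.7],[0,0,0,0,0,0,0.7],[0,0,0,0,0,0,0.7]],
  ],
)

```text
time: 18.5
tcp_pos: [581.0, -16.7, 320.5]
tool_rot: [[0.292, 0.957, -0.0], [0.957, -0.292, 0.0], [0.0, -0.0, -1.0]]
ft_force: [0.2, 0.1, 0.8]
gripper_width: 64.0
grasp_force: 0.0
```

```bash
python3 look2.py
```

```text
t 18.55 drum [1.454 1.468 1.465 1.474 1.178] med 1.465216614168524 z 320.5064368495403 F [-0.2 -0.6 -0.8]
```

Request:
arm_command(
  deltas=[
    [[0,0,0,0,0,0,0.7],[0,0,0,0,0,0,0.7],[0,0,0,0,0,0,0.7],[0,0,0,0,0,0,0.7],[0,0,0,0,0,0,0.7]],
  ],
)

```text
time: 19.18
tcp_pos: [581.0, -16.7, 320.5]
tool_rot: [[0.292, 0.957, -0.0], [0.957, -0.292, -0.0], [-0.0, 0.0, -1.0]]
ft_force: [0.4, 0.5, 0.1]
gripper_width: 63.8
grasp_force: 0.0
```

Request:
arm_command(
  deltas=[
    [[0,0,0,0,0,0,0.7],[0,0,0,0,0,0,0.7],[0,0,0,0,0,0,0.7],[0,0,0,0,0,0,0.7],[0,0,0,0,0,0,0.7]],
  ],
)

```text
time: 19.8
tcp_pos: [581.0, -16.7, 320.5]
tool_rot: [[0.292, 0.956, 0.0], [0.956, -0.292, 0.0], [0.0, 0.0, -1.0]]
ft_force: [0.1, 0.9, 0.4]
gripper_width: 63.9
grasp_force: 0.0
```

```bash
python3 look2.py; python3 - <<'E'
from h import *
s=vision.get_image("side");print(red(s)[:1])
a=cv2.resize(s["frame"][140:240,270:340],None,fx=6,fy=6,interpolation=cv2.INTER_CUBIC); cv2.imwrite("pics/end.png",a[:,:,::-1])
E
```

```text
t 19.85 drum [1.477 1.485 1.489 1.494 1.197] med 1.4846450963378302 z 320.51164850983895 F [ 0.5 -0.2 -0.3]
[([293, 152, 8, 10, 56], [297.1, 155.8])]
```

View pics/end.png

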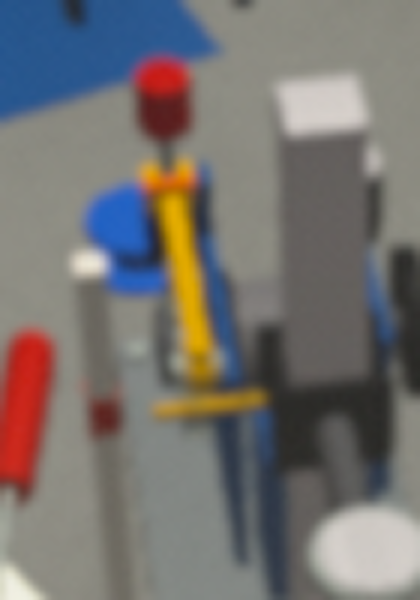

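The knob is back down at (297,156) and the pointer tip at about (296,208) is level with the band. I check that it is at rest.

Request:
arm_command(
  deltas=[
    [[0,0,0,0,0,0,0.7],[0,0,0,0,0,0,0.7],[0,0,0,0,0,0,0.7],[0,0,0,0,0,0,0.7],[0,0,0,0,0,0,0.7]],
  ],
)

```text
time: 20.52
tcp_pos: [581.0, -16.7, 320.5]
tool_rot: [[0.292, 0.957, 0.0], [0.957, -0.292, 0.0], [0.0, 0.0, -1.0]]
ft_force: [0.2, 0.2, -0.3]
gripper_width: 64.1
grasp_force: 0.0
```

Request:
arm_command(
  deltas=[
    [[0,0,0,0,0,0,0.7],[0,0,0,0,0,0,0.7],[0,0,0,0,0,0,0.7],[0,0,0,0,0,0,0.7],[0,0,0,0,0,0,0.7]],
  ],
)

```text
time: 21.15
tcp_pos: [581.0, -16.7, 320.5]
tool_rot: [[0.292, 0.957, -0.0], [0.957, -0.292, 0.0], [-0.0, -0.0, -1.0]]
ft_force: [-0.8, 0.6, -0.9]
gripper_width: 63.9
grasp_force: 0.0
```

```bash
python3 look2.py; python3 look2.py
```

```text
t 21.2 drum [1.477 1.483 1.486 1.493 1.194] med 1.4832717141174785 z 320.48883800435533 F [0.1 0.4 0.5]
t 21.25 drum [1.476 1.484 1.486 1.494 1.196] med 1.483958405227653 z 320.5430698028605 F [-0.3 -0.   0.1]
```

At rest.

```bash
python3 -c "
from rig import ctrl; print(ctrl.hand_in())"
```

```text
the job is handed in; nothing more can be done
None
```

The nozzle is lowered three teeth and at rest with the pointer level with post a's red band; the knob is released, the arm is clear, and I handed the job in at about 21 s (my camera reading of the drum was 1.48 rad against the wanted 1.571, consistent with a roughly 0.06 rad offset seen at the start).

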